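# Dial the colour code and open the spanner case

## Robot

A 7-joint arm with a two-finger parallel gripper is mounted at the origin on a cart in front of the work surface, level with it; the furniture and walls round the work are solid. World frame = base frame: x ahead of the robot, y to its left, z up, the work surface at z = 0. Lengths are in m, angles in rad, forces in N, time in s.
With the tool pointing down it reaches from about 0.425 to 0.925 m from the base axis. Payload 6.8 kg.
Tool frame: the origin (TCP) lies on the mounting face of the last link; the fingertips stand 173 mm ahead of it and the grasp point (between the pads) lies 155 mm ahead of it (grip_point_offset is the distance from the TCP to the grasp point, in m); x points along the fingers, z is the direction in which the jaws open and shut, and the axes are right-handed (so a half turn about x gives the same grasp; the last joint's range is limited). The gripper opens to 85 mm and grips with 20 to 120 N. Pads are 22 mm wide; open, the fingers measure 114 mm over their backs; the gripper's body (76 mm by 85 mm) begins 54 mm behind the grasp point. The pads swing forward as they close: fully open they stand 13 mm farther back than shut.
Start: joints at [1.094, 0.477, 0.022, 1.555, -0.011, 1.109, -0.083], TCP at [0.243, -0.63, 0.405] pointing down, gripper open.
Joint ranges: [-2.96, 2.96], [-0.34, 2.1], [-1.41, 1.46], [0.24, 2.44], [-1.37, 4.51], [0.17, 1.92], [-2.96, 2.96]. Speed limits (rad/s): [2.39, 2.39, 3.14, 3.14, 3.14, 3.14, 3.14].

## Interface

Orientations are given as a rotation vector (axis times angle).
In Python, from bench import * gives the robot as it stands. The module is installed in compiled form; this text tells all that it offers.
- The arm moves only by the tool servo_tool, never from a script. Its argument "motion" is a list of rows, each a list of 5 numbers: the shift along the tool's x, y, z in m, then the turn about the tool's x in degrees, then the gripper command: -1 is fully open, 1 is shut, values between are in proportion. In form: [[dx, dy, dz, turn, fingers], ...]. A call has 1 to 8 rows; each row is the pose to reach, as a shift and turn from the pose measured when the call began, along the tool's axes at that moment; what a row does not reach only later rows make up. A row lasts 1/10 s, in which the tool goes at most 50 mm and 8.59 degrees, less where a joint would pass 70% of its speed; a pose out of reach is approached as far as the arm can. A call with a gripper value outside its range is refused whole. The fingers move at their own pace and stop on an object; "force" is the grip in N (left out, the last holds). Time passes only in rows, so rows that repeat a pose let the fingers close. It gives the time, the measured TCP pose, the force and the opening at its end, in the units of the state.
- get_obs(): the state, without advancing time (a new reading comes with each control period).
- grab_frame(name): name is "scene" or "side" or "wrist"; returns the picture (480x640x3 uint8, red, green, blue); there is no depth.
- camera_params(name): a dict with "mtx" (3x3 intrinsics, pixels), "world_to_cam" (4x4, takes a point from world to camera coordinates); the wrist camera has in their place "T_tool_cam" (4x4, takes a point from camera to tool coordinates, whose origin is the TCP and whose axes are the tool frame's). Camera axes: x right, y down, z forward; pixel columns grow to the right and rows downward; lengths in m; the calibration is good to about 2 mm. A picture is of the moment at which its call begins: read the wrist's pose just before it. camera_params takes no time and is no camera call.
- hand_in(): hands the job in, once; it reports no verdict.
The state is a dict: "clock": time; "joints": joint angles; "qvel": joint speeds; "tau": joint torques, N m; "tcp_pos": TCP position; "orientation": TCP orientation; "contact_force": force on the tool from outside, world axes, zero at the start; "moment": the same for the moment, N m; "grip_width": finger opening in m.
Only numpy, scipy, OpenCV 4.12 (cv2) and the standard library are available. Lean on these libraries where they do the work, as an engineer would, in place of code of your own. Each camera call takes 0.05 s, during which the arm holds its last target. There are 200 camera calls.

## Task

Open the locked spanner case: turn the pointers of its three dials to the code, left dial to blue, middle dial to yellow, right dial to black (left and right as seen from the robot), and only then slide the cover by its rib all the way back, away from the dials. Leave the dials on the code, the cover fully open, and do not disturb the things lying around.

Things in the scene. Friction and masses are not known exactly. Their poses are not given: they have to be found in the camera images.
- case: fixed dark steel case, 197 x 300 mm, lying on the worktop. Origin on the worktop directly below the middle dial's axis; x points from the dials to the cover, away from the robot, y to the left, z up. It reaches from x = -42 to 155 mm and y = -150 to 150 mm. Front part: aluminium deck with its top at z = 50 mm, carrying three dials at x = 0, y = 100 (left), 0 (middle) and -100 mm (right). Behind: the compartment under the sliding cover.
- dial_left (a joint): joint of the left code dial, rad; 0 = white pointer line toward the case's front edge (-x of the case), growing clockwise seen from above, stops at -2.3 and 2.3. Five coloured dots, 10 mm across, on the deck round each dial at radius 32 mm, at joint values: red -1.8, yellow -0.9, green 0, blue 0.9, black 1.8 (clockwise from above). The dial stays where it is left; about 0.04 N m turns it. Code: blue.
- dial_middle (a joint): joint of the middle code dial, rad; 0 = white pointer line toward the case's front edge (-x of the case), growing clockwise seen from above, stops at -2.3 and 2.3. Five coloured dots, 10 mm across, on the deck round each dial at radius 32 mm, at joint values: red -1.8, yellow -0.9, green 0, blue 0.9, black 1.8 (clockwise from above). The dial stays where it is left; about 0.04 N m turns it. Code: yellow.
- dial_right (a joint): joint of the right code dial, rad; 0 = white pointer line toward the case's front edge (-x of the case), growing clockwise seen from above, stops at -2.3 and 2.3. Five coloured dots, 10 mm across, on the deck round each dial at radius 32 mm, at joint values: red -1.8, yellow -0.9, green 0, blue 0.9, black 1.8 (clockwise from above). The dial stays where it is left; about 0.04 N m turns it. Code: black.
- dial_left_grip (a point): point on the axis of the left dial, 31 mm above the deck, the height to grip. The dial is a black bar grip 40 mm long, 14 mm thick (along its y) and 38 mm high, centred on the axis, on a round skirt of radius 24 mm whose top is 6.5 mm above the deck; bar top 12.5 mm above this point. Axes turn with the dial: the bar lies along x, the pointer line is at its -x end.
- dial_middle_grip (a point): point on the axis of the middle dial, 31 mm above the deck, the height to grip. The dial is a black bar grip 40 mm long, 14 mm thick (along its y) and 38 mm high, centred on the axis, on a round skirt of radius 24 mm whose top is 6.5 mm above the deck; bar top 12.5 mm above this point. Axes turn with the dial: the bar lies along x, the pointer line is at its -x end.
- dial_right_grip (a point): point on the axis of the right dial, 31 mm above the deck, the height to grip. The dial is a black bar grip 40 mm long, 14 mm thick (along its y) and 38 mm high, centred on the axis, on a round skirt of radius 24 mm whose top is 6.5 mm above the deck; bar top 12.5 mm above this point. Axes turn with the dial: the bar lies along x, the pointer line is at its -x end.
- cover (a joint): slide of the grey cover plate, m; 0 = closed, 0.065 = fully open, toward +x of the case. Inside, it is blocked within 2 mm of closed until every dial stands within about 0.16 rad of its code (a hard 20 N push can force past a dial up to 0.3 rad off, which is no proper setting); then about 3 N moves it, and it stays where it is left.
- cover_rib (a point): point in the middle of the black rib on the cover, 82 mm above the worktop, 105 mm behind the row of dials when closed; moves with the cover. Rib 14 mm thick along the case's x, 100 mm long along y; its top is 5.5 mm above this point, the cover's foot plate beside it 22 mm below. Axes as the case's.
- red_driver: screwdriver with red and yellow grip, 186 mm long, left of the case; loose bystander, to be left alone; origin at the centre of its underside
- purple_marker: purple paint marker, 126 mm long, right of the case; loose bystander, to be left alone; origin at the centre of its underside
- angle_sample: bent metal L sample, 100 mm long, 34 mm high, right behind the marker; loose bystander, to be left alone; origin at the centre of its underside
- bright_key: bright L hex key, 82 mm long, left of the case, behind the screwdriver; loose bystander, to be left alone; origin at the centre of its underside

How it is judged:
On the way:
1. all three dials stand on the code while the cover is still closed (value of joint dial_left between 0.7 and 1.1 rad and value of joint dial_middle between -1.1 and -0.7 rad and value of joint dial_right between 1.6 and 2 rad and value of joint cover below 0.008 m), for 0.2 s.
At the end, for the whole second after the job is handed in: The left dial's pointer is at blue, the middle one's at yellow and the right one's at black, each within 0.2 rad; the cover is slid back at least 58 of its 65 mm and at rest (value of joint dial_left between 0.7 and 1.1 rad and value of joint dial_middle between -1.1 and -0.7 rad and value of joint dial_right between 1.6 and 2 rad and value of joint cover above 0.058 m and velocity of joint cover between -0.01 and 0.01 m/s); the robot touches nothing.
It fails at once if the screwdriver with red and yellow grip is moved more than 30 mm (distance of red_driver from where it was at the start of the episode above 0.03 m).
It fails at once if the purple paint marker is moved more than 30 mm (distance of purple_marker from where it was at the start of the episode above 0.03 m).
It fails at once if the bent metal L sample is moved more than 30 mm (distance of angle_sample from where it was at the start of the episode above 0.03 m).
It fails at once if the bright L hex key is moved more than 30 mm (distance of bright_key from where it was at the start of the episode above 0.03 m).
It also fails if it takes over 72 s, if anything falls off the work surface, if the arm or the gripper's body presses on something with over 40 N, if the wrist force passes 120 N, or if a joint passes its speed limit or range.

## Working session

There is one attempt and no reset: what is moved stays moved. The work goes in short steps, Python scripts to look and compute and a tool call to move; the robot and the scene stay as the last step left them, time stands still between calls to the robot, and variables do not carry over. Pictures are saved under pics/ and viewed, about 8 in all and at most 12, crops included, and the job is handed in when it is done.

Besides the shell and the picture viewer there is one more tool, called after "Request:" in YAML: its name, and indented under it one key for each argument. servo_tool: Moves the arm, as the interface text tells. Its arguments: {"type":"object","properties":{"motion":{"type":"array","items":{"type":"array","items":{"type":"number"}}},"force":{"type":"number"}},"required":["motion"]}

```bash
mkdir -p pics
python3 - <<'E'
from bench import *
import cv2
print(get_obs())
for n in ["scene","side"]:
    f=grab_frame(n); cv2.imwrite(f"pics/{n}0.png",f[:,:,::-1]); p=camera_params(n); print(n,p)
print(camera_params("wrist"))
E
```

```text
{'clock': 0.0, 'joints': array([ 1.09386884,  0.47780909,  0.02233026,  1.55645885, -0.01151951,
        1.10931344, -0.08308899]), 'qvel': array([-2.37847369e-05,  1.86847399e-03, -4.35976530e-04, -1.37230330e-03,
       -8.79938471e-04,  7.01739270e-04,  2.16623086e-04]), 'tau': array([ 2.42449278e-04, -5.96439672e+01,  1.60732951e+00, -2.81195730e+01,
        1.23223022e-02,  9.27268993e-03, -1.41804893e-06]), 'tcp_pos': array([ 0.24326625, -0.62933928,  0.40371609]), 'orientation': array([ 0.93434161,  1.36306079, -0.93276738]), 'contact_force': array([0.01944729, 0.81836991, 0.77276741]), 'moment': array([-0.01087232,  0.04008111, -0.01828958]), 'grip_width': 0.08527315462526427}
scene {'mtx': array([[544.54013697,   0.        , 317.37214441],
       [  0.        , 544.54013697, 242.39972697],
       [  0.        ,   0.        ,   1.        ]]), 'world_to_cam': array([[-0.65010128, -0.75981152, -0.00740184,  0.33954529],
       [-0.34178204,  0.30110405, -0.8902367 ,  0.23927074],
       [ 0.67864082, -0.5762142 , -0.45543806,  0.78564407],
       [ 0.        ,  0.        ,  0. 
[... 273 characters left out ...]
    [-0.09936737, -0.38149178, -0.91901586,  0.1304885 ],
       [ 0.24538439,  0.88566815, -0.39418071,  1.20249636],
       [ 0.        ,  0.        ,  0.        ,  1.        ]])}
{'mtx': array([[334.37551741,   0.        , 323.16528758],
       [  0.        , 334.37551741, 237.64121591],
       [  0.        ,   0.        ,   1.        ]]), 'T_tool_cam': array([[-9.56916791e-04, -2.90734731e-01,  9.56803219e-01,
         3.20832977e-02],
       [-2.35986853e-04, -9.56803565e-01, -2.90735072e-01,
         7.36125631e-02],
       [ 9.99999514e-01, -5.04002253e-04,  8.46971823e-04,
         1.27978268e-06],
       [ 0.00000000e+00,  0.00000000e+00,  0.00000000e+00,
         1.00000000e+00]])}
```

View pics/scene0.png

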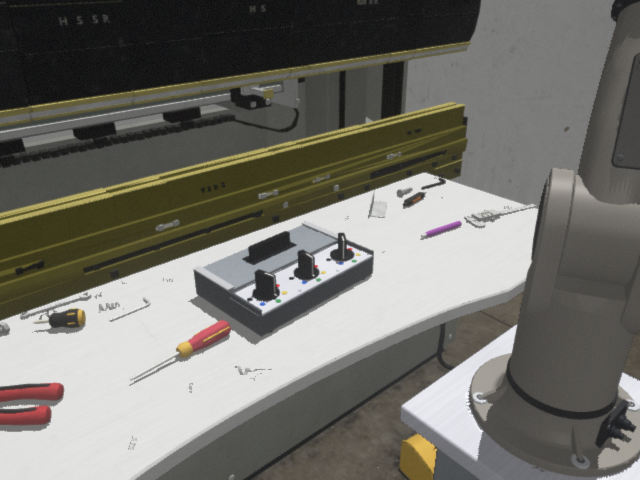

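View pics/side0.png

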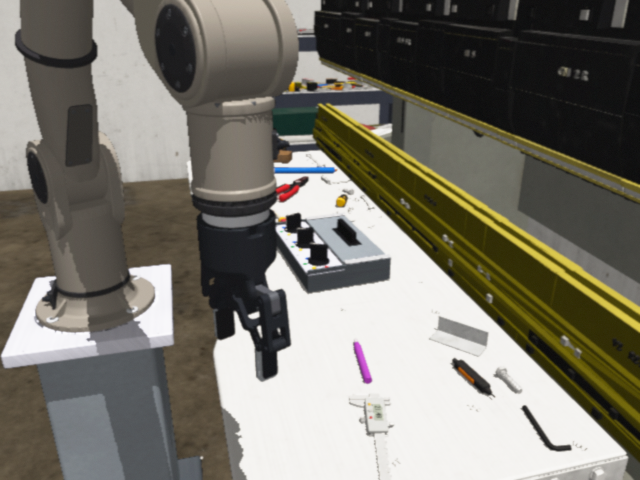

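The scene view shows the case with dial tops near (265,271), (305,252), (341,235) and the rib at (269,245). In the side view the dials are near (293,215), (304,230), (318,246) and the rib at (346,232). I'll triangulate these roughly.

```bash
cat > h.py <<'E'
from bench import *
import numpy as np, cv2
from scipy.spatial.transform import Rotation as R
def ray(n,uv,T=None):
    p=camera_params(n)
    W=np.linalg.inv(p["world_to_cam"]) if n!="wrist" else T@p["T_tool_cam"]
    d=W[:3,:3]@np.linalg.solve(p["mtx"],[uv[0],uv[1],1.]); return W[:3,3],d/np.linalg.norm(d)
def toolT(o):
    T=np.eye(4);T[:3,:3]=R.from_rotvec(o["orientation"]).as_matrix();T[:3,3]=o["tcp_pos"];return T
def tri(rs):
    A=np.zeros((3,3));b=np.zeros(3)
    for c,d in rs:
        P=np.eye(3)-np.outer(d,d);A+=P;b+=P@c
    x=np.linalg.solve(A,b); return x,max(np.linalg.norm((np.eye(3)-np.outer(d,d))@(x-c)) for c,d in rs)
def plane(r,z): c,d=r; return c+d*(z-c[2])/d[2]
def proj(P,T):
    p=camera_params("wrist");q=np.linalg.inv(T@p["T_tool_cam"])@np.append(P,1);u=p["mtx"]@q[:3];return u[:2]/u[2]
E
python3 - <<'E'
from h import *
np.set_printoptions(precision=4,suppress=True)
for n,a,b in [("L",(265,271),(293,215)),("M",(305,252),(304,230)),("R",(341,235),(318,246)),("rib",(269,236),(346,224))]:
    print(n,*tri([ray("scene",a),ray("side",b)]))
o=get_obs();print(toolT(o))
E
```

```text
L [0.4575 0.1732 0.0926] 0.0029154093704590774
M [0.4649 0.0753 0.0913] 0.004615636925644201
R [ 0.474  -0.0244  0.0911] 0.00423291820632216
rib [0.5693 0.084  0.0908] 0.002153092087132841
[[-0.0007  0.9327  0.3605  0.2433]
 [ 0.0015  0.3605 -0.9327 -0.6294]
 [-1.     -0.0001 -0.0016  0.4038]
 [ 0.      0.      0.      1.    ]]
```

Request:
servo_tool:
  motion:
    - [0, 0.037, -0.034, 2, -1]
    - [0, 0.074, -0.068, 4, -1]
    - [0, 0.11, -0.102, 6, -1]
    - [0, 0.147, -0.136, 8, -1]
    - [0, 0.184, -0.17, 10, -1]
    - [0, 0.22, -0.204, 12, -1]
    - [0, 0.258, -0.238, 14, -1]
    - [0, 0.295, -0.272, 16, -1]

```text
clock: 0.9
tcp_pos: [0.4201, -0.2686, 0.4041]
orientation: [1.145, 1.251, -1.144]
contact_force: [0.8, 0.4, -0.2]
grip_width: 0.0853
```

Request:
servo_tool:
  motion:
    - [0, 0.01, -0.048, 0, -1]
    - [0, 0.02, -0.096, 0, -1]
    - [0, 0.03, -0.144, 0, -1]
    - [0, 0.04, -0.192, 0, -1]
    - [0, 0.05, -0.24, 0, -1]
    - [0, 0.055, -0.288, 0, -1]
    - [0, 0.06, -0.33, 0, -1]
    - [0, 0.06, -0.34, 0, -1]

```text
clock: 1.7
tcp_pos: [0.4495, 0.0802, 0.4048]
orientation: [1.141, 1.255, -1.137]
contact_force: [-0.0, 0.1, 0.7]
grip_width: 0.0853
```

Run:
```python
from h import *
o=get_obs();np.save("T1.npy",toolT(o));f=grab_frame("wrist");cv2.imwrite("pics/w1.png",f[:,:,::-1]);print(toolT(o),o["joints"])
for s in [(0.4575,.1732,.094),(.4649,.0753,.094),(.474,-.0244,.094)]: print(proj(s,toolT(o)))
```

```text
[[-4.43006731e-04  9.95463322e-01  9.51450388e-02  4.49465133e-01]
 [ 3.39273599e-03  9.51459967e-02 -9.95457547e-01  8.02450728e-02]
 [-9.99994147e-01 -1.18192397e-04 -3.41949456e-03  4.04782513e-01]
 [ 0.00000000e+00  0.00000000e+00  0.00000000e+00  1.00000000e+00]] [ 0.07299023  0.14241354 -0.41814794  2.03235277  0.06545648  0.9792248
 -1.85339966]
[215.67952525 206.14499959]
[331.49824959 208.4308655 ]
[449.53307004 208.95390322]
```

View pics/w1.png

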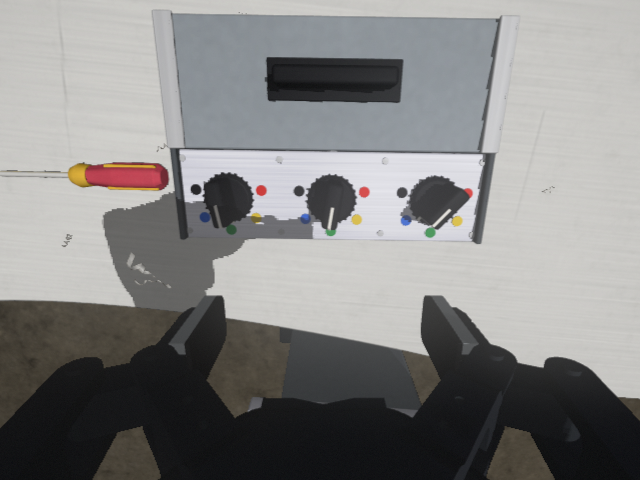

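The wrist view shows the deck with all dots: green at (231,229), (330,231), (430,232). The white pointers are near (215,216), (331,218) and (444,217), and the rib is at (335,78). I'll refine by colour masks and take a second wrist view for the heights.

```bash
cat > m.py <<'E'
from h import *
J={"red":-1.8,"yellow":-.9,"green":0,"blue":.9}
def dots(f):
    h=cv2.cvtColor(f,cv2.COLOR_RGB2HSV);H,S,V=cv2.split(h);out={}
    for n,m in dict(red=(H<8)|(H>172),yellow=(H>18)&(H<32),green=(H>45)&(H<85),blue=(H>105)&(H<130)).items():
        m=(m&(S>110)&(V>50)).astype(np.uint8)
        k,_,st,c=cv2.connectedComponentsWithStats(m)
        out[n]=[c[i] for i in range(1,k) if 25<st[i,4]<260 and max(st[i,2:4])<22]
    return out
def model(n,k): # case coords of dot
    q=J[n];return np.array([-.032*np.cos(q),(1-k)*.1+.032*np.sin(q)])
def fit(f,T,guess,yaw,z=.05):
    A=[];B=[];U=[];
    for n,cs in dots(f).items():
        for c in cs:
            P=plane(ray("wrist",c,T),z)[:2]
            for k in range(3):
                m=model(n,k);c0,s0=np.cos(yaw),np.sin(yaw)
                if np.linalg.norm(guess+np.array([[c0,-s0],[s0,c0]])@m-P)<.014: A.append(m);B.append(P);U.append((n,k,c))
    A=np.array(A);B=np.array(B);a=A-A.mean(0);b=B-B.mean(0)
    y=np.arctan2((a[:,0]*b[:,1]-a[:,1]*b[:,0]).sum(),(a*b).sum());Rm=np.array([[np.cos(y),-np.sin(y)],[np.sin(y),np.cos(y)]])
    t=B.mean(0)-Rm@A.mean(0);res=np.linalg.norm(A@Rm.T+t-B,axis=1);sc=np.sqrt((b**2).sum()/(a**2).sum())
    return t,y,res,sc,U
def pointers(f,T,t,y,z=.0935):
    g=f.min(2);out=[]
    for k in range(3):
        ax=t+(1-k)*.1*np.array([-np.sin(y),np.cos(y)])
        pa=proj([*ax,z],T);m=np.zeros(g.shape,np.uint8);cv2.circle(m,tuple(int(round(v)) for v in pa),24,255,-1)
        out.append((ax,pa,m))
    return out
E
python3 - <<'E'
from m import *
np.set_printoptions(precision=4,suppress=True)
T=np.load("T1.npy");f=cv2.imread("pics/w1.png")[:,:,::-1].copy()
t,y,res,sc,U=fit(f,T,np.array([.4649,.0753]),.084);print(t,y,len(res),res.max(),sc)
# black-bar top outlines / pointer zoom
for k,(ax,pa,m) in enumerate(pointers(f,T,t,y)):
    print(k,ax,pa)
c=f[150:250,170:490];c=cv2.resize(c,None,fx=2.5,fy=2.5,interpolation=cv2.INTER_CUBIC);cv2.imwrite("pics/w1c.png",c[:,:,::-1])
E
```

```text
[0.465  0.0746] 0.08005691479618529 11 0.002179771432446604 1.0006316228983312
0 [0.457  0.1743] [214.5417 206.454 ]
1 [0.465  0.0746] [332.2766 208.2441]
2 [ 0.473 -0.025] [449.8313 210.0314]
```

View pics/w1c.png

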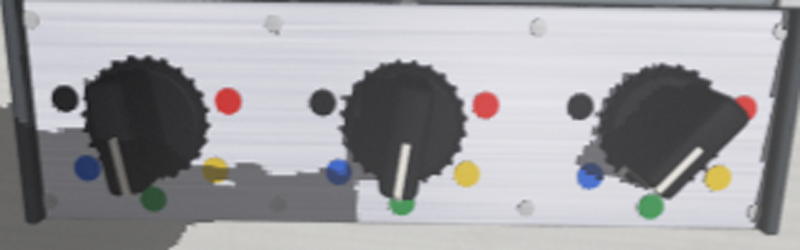

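Request:
servo_tool:
  motion:
    - [0.03, 0, 0, 0, -1]
    - [0.06, 0, 0, 0, -1]
    - [0.09, 0, 0, 0, -1]
    - [0.09, 0, 0, 0, -1]

```text
clock: 2.15
tcp_pos: [0.4478, 0.0777, 0.3114]
orientation: [1.137, 1.259, -1.146]
contact_force: [-0.7, 0.4, 0.5]
grip_width: 0.0857
```

```bash
cat >> m.py <<'E'
def pline(f,T,t,y,z=.0935):
    """pointer line: bright pixels in disc over each bar, surrounded by dark; returns q, ends"""
    g=f.min(2).astype(np.uint8);th=cv2.morphologyEx(g,cv2.MORPH_TOPHAT,np.ones((11,11),np.uint8));r=[]
    for k,(ax,pa,m) in enumerate(pointers(f,T,t,y,z)):
        px=np.linalg.norm(proj([ax[0]+.019,ax[1],z],T)-pa)
        m[:]=0;cv2.circle(m,tuple(int(round(v)) for v in pa),int(px),255,-1)
        b=((th>45)&(m>0)).astype(np.uint8);n,lab,st,c=cv2.connectedComponentsWithStats(b)
        if n<2: r.append(None);continue
        i=1+st[1:,4].argmax();ys,xs=np.nonzero(lab==i);pts=np.stack([xs,ys],1).astype(float)
        vx,vy,x0,y0=cv2.fitLine(pts.astype(np.float32),cv2.DIST_L2,0,.01,.01).ravel()
        s=(pts-[x0,y0])@[vx,vy];e=[np.array([x0,y0])+np.array([vx,vy])*v for v in (s.min(),s.max())]
        e.sort(key=lambda p:np.linalg.norm(p-pa));P=[plane(ray("wrist",p,T),z)[:2] for p in e]
        d=P[1]-P[0];q=-(np.arctan2(-d[1],-d[0])-y);q=(q+np.pi)%(2*np.pi)-np.pi
        r.append((round(q,3),st[i,4],e[0].round(1),e[1].round(1)))
    return r
E
python3 - <<'E'
from m import *
np.set_printoptions(precision=4,suppress=True)
T1=np.load("T1.npy");f1=cv2.imread("pics/w1.png")[:,:,::-1].copy()
T2=toolT(get_obs());f2=grab_frame("wrist").copy();np.save("T2.npy",T2);cv2.imwrite("pics/w2.png",f2[:,:,::-1])
V=[]
for f,T in((f1,T1),(f2,T2)):
    t,y,res,sc,U=fit(f,T,np.array([.465,.0746]),.08);print(t,y,len(res),res.max(),sc)
    p=pline(f,T,t,y);[print(' ',a) for a in p];V.append((T,U,p))
(Ta,Ua,pa),(Tb,Ub,pb)=V
D={(n,k):c for n,k,c in Ub}
print("dot z",[tri([ray("wrist",c,Ta),ray("wrist",D[n,k],Tb)])[0][2].round(4) for n,k,c in Ua if (n,k) in D])
for a,b in zip(pa,pb):
    if a and b: print("ptr",[tri([ray("wrist",a[j],Ta),ray("wrist",b[j],Tb)])[0] for j in(2,3)])
E
```

```text
[0.465  0.0746] 0.08005220098235524 11 0.0021793845150718813 1.000627109756866
  (np.float64(-2.479), np.int32(79), array([195.5, 202.1]), array([204.6, 189.1]))
  (np.float64(0.132), np.int32(89), array([332., 207.]), array([328.5, 229.1]))
  (np.float64(0.696), np.int32(80), array([450., 209.]), array([434. , 225.1]))
[0.4654 0.0746] 0.08134864492339348 11 0.004064836462595491 1.0107034323692659
  (np.float64(-0.169), np.int32(147), array([158.2, 230.9]), array([167.9, 261.4]))
  (np.float64(0.144), np.int32(150), array([331.2, 233. ]), array([326.3, 262.2]))
  (np.float64(0.714), np.int32(162), array([504.5, 235.5]), array([479.8, 257.9]))
dot z [np.float64(0.0467), np.float64(0.0462), np.float64(0.0509), np.float64(0.0482), np.float64(0.0473), np.float64(0.0647), np.float64(0.0507), np.float64(0.0655), np.float64(0.0507), np.float64(0.0497)]
ptr [array([0.4401, 0.2107, 0.0271]), array([0.4832, 0.14  , 0.1839])]
ptr [array([0.4654, 0.0747, 0.0902]), array([0.4426, 0.0753, 0.0794])]
ptr [array([ 0.4742, -0.0248,  0.0942]), array([ 0.4586, -0.0147,  0.0923])]
```

View pics/w2.png

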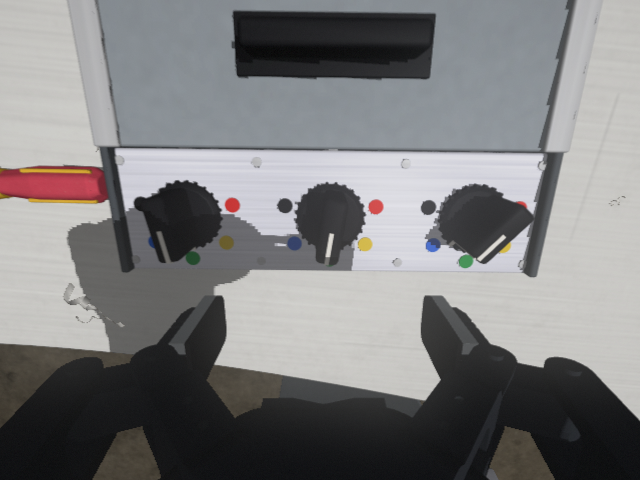

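Pointers read about L −0.17, M +0.14 and R +0.71 rad. The view of w2 agrees: left pointer (158,231)→(168,261), middle (331,233)→(326,262), right (504,235)→(480,258). Heights match as well, with the deck at ≈0.05 and bar tops at ≈0.093. The last joint's range suggests turning M first, then L and R with the half-turned grasp.

```bash
cat >> m.py <<'E'
AX=dict(L=(.457,.1743),M=(.465,.0746),R=(.473,-.025)); YAW=.0805
def go(xy,z,yawdeg=None,n=None):
    o=get_obs();T=toolT(o);d=T[:3,:3].T@(np.array([*xy,z])-T[:3,3]);cy=np.degrees(np.arctan2(T[1,1],T[0,1]))
    print("tool yaw %.1f"%cy,"shift",d.round(4),"turn cw", None if yawdeg is None else round((cy-yawdeg+180)%360-180,1),"j7 %.2f"%o["joints"][6])
E
python3 -c "
from m import *
go(AX['M'],.238,np.degrees(YAW-.14)); go(AX['M'],.27,np.degrees(YAW-.14))"
```

```text
tool yaw 5.3 shift [0.0753 0.0163 0.0053] turn cw 8.7 j7 -1.93
tool yaw 5.3 shift [0.0433 0.0161 0.0052] turn cw 8.7 j7 -1.93
```

Request:
servo_tool:
  motion:
    - [0.01, 0.016, 0.005, 4, 0]
    - [0.02, 0.016, 0.005, 8.7, 0]
    - [0.035, 0.016, 0.005, 8.7, 0]
    - [0.035, 0.016, 0.005, 8.7, 0]
    - [0.05, 0.016, 0.005, 8.7, 0]
    - [0.063, 0.016, 0.005, 8.7, 0]
    - [0.074, 0.016, 0.005, 8.7, 0]
    - [0.074, 0.016, 0.005, 8.7, 0]
  force: 30

```text
clock: 3.0
tcp_pos: [0.4643, 0.0746, 0.2384]
orientation: [1.249, 1.187, -1.257]
contact_force: [-0.4, -0.2, -0.5]
grip_width: 0.0428
```

Request:
servo_tool:
  motion:
    - [0, 0, 0, 0, 0.6]
    - [0, 0, 0, 0, 1]
    - [0, 0, 0, 0, 1]
    - [0, 0, 0, 0, 1]
    - [0, 0, 0, 0, 1]
    - [0, 0, 0, 0, 1]

```text
clock: 3.6
tcp_pos: [0.4645, 0.0748, 0.2389]
orientation: [1.25, 1.187, -1.257]
contact_force: [-1.5, 1.1, 5.1]
grip_width: 0.0136
```

```bash
python3 -c "
from m import *
go(AX['M'],.238,np.degrees(YAW+.9)); print(get_obs()['contact_force'])"
```

```text
tool yaw -3.4 shift [0.0009 0.0005 0.0002] turn cw -59.5 j7 -2.13
[-1.49022169  1.13367356  5.12847066]
```

Request:
servo_tool:
  motion:
    - [0, 0, 0, -7.5, 1]
    - [0, 0, 0, -15, 1]
    - [0, 0, 0, -22.5, 1]
    - [0, 0, 0, -30, 1]
    - [0, 0, 0, -37.5, 1]
    - [0, 0, 0, -45, 1]
    - [0, 0, 0, -52.5, 1]
    - [0, 0, 0, -59.5, 1]

```text
clock: 4.4
tcp_pos: [0.4653, 0.073, 0.239]
orientation: [0.459, 1.526, -0.462]
contact_force: [3.0, -5.7, -0.8]
grip_width: 0.0134
```

```bash
python3 -c "
from m import *
go(AX['M'],.238,np.degrees(YAW+.9)); print(get_obs()['contact_force'])"
```

```text
tool yaw 56.3 shift [ 0.001   0.0011 -0.0011] turn cw 0.2 j7 -1.25
[ 2.96719949 -5.65645175 -0.7997488 ]
```

Request:
servo_tool:
  motion:
    - [0, 0, 0, 0, 0.5]
    - [0, 0, 0, 0, 0]
    - [0, 0, 0, 0, 0]
    - [0, 0, 0, 0, 0]
    - [-0.02, 0, 0, 0, 0]
    - [-0.045, 0, 0, 0, 0]
    - [-0.06, 0, 0, 0, 0]
    - [-0.06, 0, 0, 0, 0]

```text
clock: 5.2
tcp_pos: [0.4663, 0.0737, 0.3007]
orientation: [0.46, 1.523, -0.461]
contact_force: [0.4, 0.0, -0.8]
grip_width: 0.0429
```

Run:
```python
from m import *
go(AX['L'],.30,np.degrees(YAW+.17)+180)
o=get_obs();T=toolT(o);f=grab_frame("wrist").copy();np.save("T3.npy",T);cv2.imwrite("pics/w3.png",f[:,:,::-1])
t,y,res,sc,U=fit(f,T,np.array(AX['M']),YAW);print(t,y,len(res),res.max());[print(a) for a in pline(f,T,np.array(AX['M']),YAW)]
```

```text
tool yaw 56.3 shift [ 0.0007  0.0786 -0.0635] turn cw -138.0 j7 -1.16
[0.46483108 0.07453695] 0.07926159936651397 9 0.002203671988586188
(np.float64(-0.18), np.int32(224), array([197.7, 124.1]), array([175.2, 154.9]))
(np.float64(-0.903), np.int32(185), array([321.5, 270. ]), array([321.6, 300. ]))
(np.float64(-2.117), np.int32(40), array([435.5, 402.7]), array([442.7, 405. ]))
```

Middle dial reads −0.90, which is on the code. Next is the left dial.

Request:
servo_tool:
  motion:
    - [0, 0.02, -0.016, -8.5, 0]
    - [0, 0.04, -0.032, -17, 0]
    - [0, 0.06, -0.048, -25.5, 0]
    - [0, 0.079, -0.0635, -34, 0]
    - [0, 0.079, -0.0635, -42.5, 0]
    - [0, 0.079, -0.0635, -51, 0]
    - [0, 0.079, -0.0635, -59.5, 0]
    - [0, 0.079, -0.0635, -68, 0]

```text
clock: 6.05
tcp_pos: [0.4563, 0.1743, 0.2983]
orientation: [-0.474, 1.524, 0.475]
contact_force: [0.6, 0.0, 0.5]
grip_width: 0.043
```

Request:
servo_tool:
  motion:
    - [0, 0, 0, -8.5, 0]
    - [0, 0, 0, -17, 0]
    - [0, 0, 0, -25.5, 0]
    - [0, 0, 0, -34, 0]
    - [0, 0, 0, -42.5, 0]
    - [0, 0, 0, -51, 0]
    - [0, 0, 0, -59.5, 0]
    - [0, 0, 0, -68, 0]

```text
clock: 6.85
tcp_pos: [0.4559, 0.1741, 0.2971]
orientation: [-1.371, 1.099, 1.38]
contact_force: [-0.2, -0.2, -1.3]
grip_width: 0.0428
```

```bash
python3 -c "
from m import *
go(AX['L'],.238,np.degrees(YAW+.175)+180)"
```

```text
tool yaw -167.0 shift [ 0.0591 -0.0016 -0.0001] turn cw -1.6 j7 0.68
```

Request:
servo_tool:
  motion:
    - [0.02, -0.001, 0, -1.6, 0]
    - [0.04, -0.001, 0, -1.6, 0]
    - [0.059, -0.001, 0, -1.6, 0]
    - [0.059, -0.001, 0, -1.6, 0]
    - [0.059, -0.001, 0, -1.6, 0.6]
    - [0.059, -0.001, 0, -1.6, 1]
    - [0.059, -0.001, 0, -1.6, 1]
    - [0.059, -0.001, 0, -1.6, 1]

```text
clock: 7.65
tcp_pos: [0.4566, 0.1744, 0.2387]
orientation: [-1.392, 1.082, 1.399]
contact_force: [-1.4, -1.5, 4.2]
grip_width: 0.0138
```

Request:
servo_tool:
  motion:
    - [0, 0, 0, 0, 1]
    - [0, 0, 0, 0, 1]

```text
clock: 7.85
tcp_pos: [0.4565, 0.1743, 0.2387]
orientation: [-1.392, 1.082, 1.399]
contact_force: [0.1, 0.4, -2.7]
grip_width: 0.0138
```

```bash
python3 -c "
from m import *
go(AX['L'],.238,np.degrees(YAW-.9)+180); print(get_obs()['contact_force'])"
```

```text
tool yaw -165.4 shift [ 0.0007 -0.0005 -0.0001] turn cw 61.5 j7 0.62
[ 0.06196901  0.44432843 -2.67275198]
```

Request:
servo_tool:
  motion:
    - [0, 0, 0, 7.7, 1]
    - [0, 0, 0, 15.4, 1]
    - [0, 0, 0, 23, 1]
    - [0, 0, 0, 31, 1]
    - [0, 0, 0, 38.5, 1]
    - [0, 0, 0, 46, 1]
    - [0, 0, 0, 54, 1]
    - [0, 0, 0, 61.5, 1]

```text
clock: 8.65
tcp_pos: [0.4569, 0.1756, 0.2388]
orientation: [-0.581, 1.493, 0.589]
contact_force: [3.3, 5.8, -11.0]
grip_width: 0.0134
```

Request:
servo_tool:
  motion:
    - [0, 0, 0, 0, 0.5]
    - [0, 0, 0, 0, 0]
    - [0, 0, 0, 0, 0]
    - [0, 0, 0, 0, 0]
    - [-0.02, 0, 0, 0, 0]
    - [-0.045, 0, 0, 0, 0]
    - [-0.06, 0, 0, 0, 0]
    - [-0.06, 0, 0, 0, 0]

```text
clock: 9.45
tcp_pos: [0.4578, 0.1758, 0.3006]
orientation: [-0.581, 1.489, 0.588]
contact_force: [0.1, 0.4, 0.3]
grip_width: 0.0424
```

Run:
```python
from m import *
o=get_obs();T=toolT(o);f=grab_frame("wrist").copy();np.save("T4.npy",T);cv2.imwrite("pics/w4.png",f[:,:,::-1])
t,y,res,sc,U=fit(f,T,np.array(AX['M']),YAW);print(t,y,len(res),res.max());[print(a) for a in pline(f,T,np.array(AX['M']),YAW)]
go(AX['R'],.30,np.degrees(YAW-.712)+180)
```

```text
[0.46396063 0.07447415] 0.07300770245961437 6 0.0011976258905754362
(np.float64(0.913), np.int32(184), array([320.4, 275. ]), array([320.7, 244. ]))
(np.float64(-2.532), np.int32(86), array([204.1, 401. ]), array([210.5, 413.8]))
(np.float64(0.217), np.int32(23), array([145.7, 479.4]), array([141.1, 475.8]))
tool yaw 132.8 shift [-0.0014 -0.1575 -0.1247] turn cw -11.0 j7 -0.21
```

Left dial reads 0.91, which is good. Next is the right dial.

Request:
servo_tool:
  motion:
    - [0, -0.032, -0.025, -2, 0]
    - [0, -0.064, -0.05, -4, 0]
    - [0, -0.096, -0.075, -6, 0]
    - [0, -0.128, -0.1, -8, 0]
    - [0, -0.1575, -0.1247, -11, 0]
    - [0, -0.1575, -0.1247, -11, 0]

```text
clock: 10.1
tcp_pos: [0.4726, -0.0311, 0.2967]
orientation: [-0.724, 1.45, 0.73]
contact_force: [0.4, 0.3, 0.4]
grip_width: 0.0427
```

Run:
```python
from m import *
o=get_obs();T=toolT(o);f=grab_frame("wrist").copy();cv2.imwrite("pics/w5.png",f[:,:,::-1])
print(pline(f,T,np.array(AX['M']),YAW)[2])
go(AX['R'],.238,np.degrees(YAW-.712)+180)
```

```text
(np.float64(0.695), np.int32(170), array([336.1, 272. ]), array([335.7, 241. ]))
tool yaw 143.5 shift [0.0592 0.0012 0.0028] turn cw -0.3 j7 0.38
```

Request:
servo_tool:
  motion:
    - [0.02, 0.001, 0.003, -1, 0]
    - [0.04, 0.001, 0.003, -1, 0]
    - [0.058, 0.001, 0.003, -1, 0]
    - [0.058, 0.001, 0.003, -1, 0]
    - [0.058, 0.001, 0.003, -1, 0.6]
    - [0.058, 0.001, 0.003, -1, 1]
    - [0.058, 0.001, 0.003, -1, 1]
    - [0.058, 0.001, 0.003, -1, 1]

```text
clock: 10.95
tcp_pos: [0.4734, -0.0245, 0.2399]
orientation: [-0.738, 1.442, 0.746]
contact_force: [-2.5, 1.7, 5.8]
grip_width: 0.0137
```

Request:
servo_tool:
  motion:
    - [0, 0, 0, 0, 1]
    - [0, 0, 0, 0, 1]

```text
clock: 11.15
tcp_pos: [0.4734, -0.0245, 0.24]
orientation: [-0.738, 1.442, 0.746]
contact_force: [-0.3, 1.1, -1.1]
grip_width: 0.0138
```

```bash
python3 -c "
from m import *
go(AX['R'],.238,np.degrees(YAW-1.8)+180); print(get_obs()['contact_force'])"
```

```text
tool yaw 144.5 shift [ 0.002   0.     -0.0006] turn cw 63.0 j7 0.29
[-0.33595589  1.05591263 -1.12986522]
```

Request:
servo_tool:
  motion:
    - [0, 0, 0, 7.9, 1]
    - [0, 0, 0, 15.8, 1]
    - [0, 0, 0, 23.6, 1]
    - [0, 0, 0, 31.5, 1]
    - [0, 0, 0, 39.4, 1]
    - [0, 0, 0, 47.2, 1]
    - [0, 0, 0, 55, 1]
    - [0, 0, 0, 63, 1]

```text
clock: 11.95
tcp_pos: [0.4742, -0.0243, 0.2401]
orientation: [0.124, 1.568, -0.117]
contact_force: [3.9, 2.8, -8.4]
grip_width: 0.0131
```

Request:
servo_tool:
  motion:
    - [0, 0, 0, 0, 0.5]
    - [0, 0, 0, 0, 0]
    - [0, 0, 0, 0, 0]
    - [0, 0, 0, 0, 0]
    - [-0.02, 0, 0, 0, 0]
    - [-0.045, 0, 0, 0, 0]
    - [-0.06, 0, 0, 0, 0]
    - [-0.06, 0, 0, 0, 0]

```text
clock: 12.75
tcp_pos: [0.475, -0.0246, 0.3018]
orientation: [0.124, 1.565, -0.117]
contact_force: [-0.1, -0.4, -0.0]
grip_width: 0.0426
```

Run:
```python
from m import *
o=get_obs();T=toolT(o);f=grab_frame("wrist").copy();cv2.imwrite("pics/w6.png",f[:,:,::-1])
print(pline(f,T,np.array(AX['M']),YAW))
c=np.array([np.cos(YAW),np.sin(YAW)]);rib=np.array(AX['M'])+.105*c;print(rib)
go(rib,.30,np.degrees(YAW)+90); go(rib,.238,np.degrees(YAW)+90)
```

```text
[None, (np.float64(-0.913), np.int32(239), array([272.3,  88.5]), array([258.3, 125.9])), (np.float64(-0.371), np.int32(238), array([345. , 287.9]), array([311.4, 308.9]))]
[0.56965997 0.08304337]
tool yaw 81.2 shift [0.0012 0.1211 0.0775] turn cw -13.4 j7 -0.55
tool yaw 81.2 shift [0.0632 0.1209 0.0775] turn cw -13.4 j7 -0.55
```

View pics/w6.png

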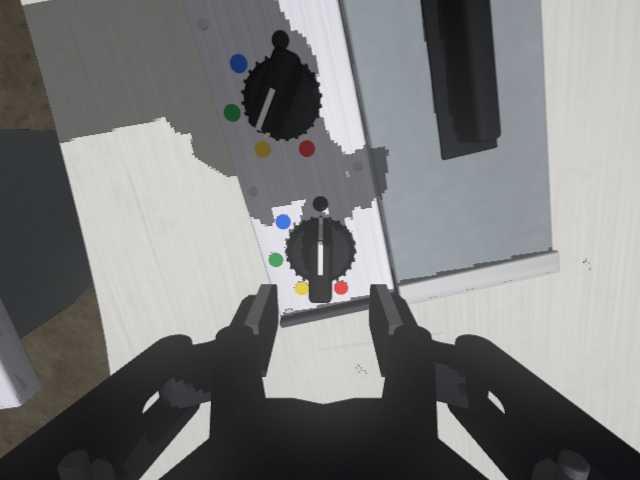

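The right pointer runs (320,275)→(320,245) toward the black dot at (320,203), and the middle pointer aims at yellow. All three dials are on the code. I'll move to the rib, whose triangulated position (0.569, 0.084) agrees with the case fit (0.570, 0.083).

Request:
servo_tool:
  motion:
    - [0, 0.03, 0.02, -4, 0]
    - [0, 0.06, 0.04, -8, 0]
    - [0, 0.09, 0.06, -13.4, 0]
    - [0, 0.121, 0.0775, -13.4, 0]
    - [0, 0.121, 0.0775, -13.4, 0]
    - [0, 0.121, 0.0775, -13.4, 0]

```text
clock: 13.4
tcp_pos: [0.5692, 0.0834, 0.2998]
orientation: [-0.061, 1.571, 0.067]
contact_force: [0.2, -0.3, 0.1]
grip_width: 0.0431
```

Run:
```python
from m import *
o=get_obs();T=toolT(o);f=grab_frame("wrist").copy();cv2.imwrite("pics/w7.png",f[:,:,::-1])
print(pline(f,T,np.array(AX['M']),YAW))
go((.5697,.083),.24,np.degrees(YAW)+90);print(proj((.5697,.083,.0875),T))
```

```text
[(np.float64(0.912), np.int32(275), array([108.6,  83.6]), array([79.9, 50.8])), (np.float64(-0.908), np.int32(160), array([140.4, 273.9]), array([125.1, 296.7])), (np.float64(2.245), np.int32(145), array([141.8, 412.1]), array([158.4, 391.3]))]
tool yaw 94.6 shift [0.0598 0.0004 0.0009] turn cw -0.0 j7 -0.56
[324.7986382  271.16896145]
```

View pics/w7.png

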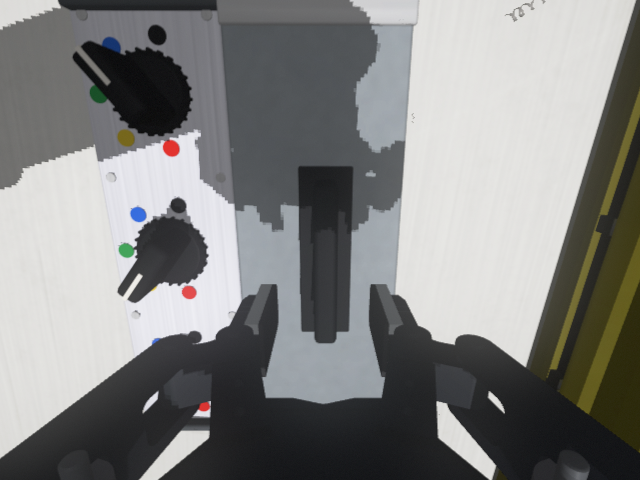

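The rib is centred between the pads (x≈325). Left and middle dials are confirmed at 0.91 and −0.91.

Request:
servo_tool:
  motion:
    - [0.02, 0, 0.001, 0, 0]
    - [0.04, 0, 0.001, 0, 0]
    - [0.059, 0, 0.001, 0, 0]
    - [0.059, 0, 0.001, 0, 0]
    - [0.059, 0, 0.001, 0, 0.6]
    - [0.059, 0, 0.001, 0, 1]
    - [0.059, 0, 0.001, 0, 1]
    - [0.059, 0, 0.001, 0, 1]

```text
clock: 14.25
tcp_pos: [0.5705, 0.0823, 0.2419]
orientation: [-0.06, 1.569, 0.065]
contact_force: [2.0, -1.3, 3.2]
grip_width: 0.0132
```

Request:
servo_tool:
  motion:
    - [0, 0, 0, 0, 1]
    - [0, 0, 0.005, 0, 1]
    - [0, 0, 0.012, 0, 1]
    - [0, 0, 0.02, 0, 1]

```text
clock: 14.65
tcp_pos: [0.5907, 0.084, 0.2419]
orientation: [-0.061, 1.57, 0.065]
contact_force: [-3.1, -0.5, 2.4]
grip_width: 0.0132
```

Unlocked: the cover moves at ~3 N.

Request:
servo_tool:
  motion:
    - [0, 0, 0.01, 0, 1]
    - [0, 0, 0.02, 0, 1]
    - [0, 0, 0.03, 0, 1]
    - [0, 0, 0.038, 0, 1]
    - [0, 0, 0.043, 0, 1]
    - [0, 0, 0.046, 0, 1]
    - [0, 0, 0.046, 0, 1]

```text
clock: 15.35
tcp_pos: [0.6359, 0.0878, 0.2419]
orientation: [-0.061, 1.573, 0.064]
contact_force: [-6.9, -1.5, 6.2]
grip_width: 0.0131
```

Request:
servo_tool:
  motion:
    - [0, 0, 0, 0, 0.5]
    - [0, 0, 0, 0, 0]
    - [0, 0, 0, 0, 0]
    - [0, 0, 0, 0, 0]
    - [-0.02, 0, 0, 0, 0]
    - [-0.05, 0, 0, 0, 0]
    - [-0.08, 0, 0, 0, 0]
    - [-0.08, 0, 0, 0, 0]

```text
clock: 16.15
tcp_pos: [0.6376, 0.0886, 0.3265]
orientation: [-0.06, 1.565, 0.065]
contact_force: [0.3, 0.8, -0.1]
grip_width: 0.0427
```

Request:
servo_tool:
  motion:
    - [-0.02, 0, -0.04, 0, 0]
    - [-0.03, -0.02, -0.09, 0, 0]
    - [-0.04, -0.04, -0.14, 0, 0]
    - [-0.04, -0.06, -0.16, 0, 0]
    - [-0.04, -0.08, -0.16, 0, 0]
    - [-0.04, -0.08, -0.16, 0, 0]

```text
clock: 16.75
tcp_pos: [0.4837, -0.0071, 0.3652]
orientation: [-0.058, 1.565, 0.06]
contact_force: [0.3, 0.4, 0.2]
grip_width: 0.0427
```

Run:
```python
from m import *
o=get_obs();T=toolT(o);f=grab_frame("wrist").copy();cv2.imwrite("pics/w8.png",f[:,:,::-1])
print(pline(f,T,np.array(AX['M']),YAW),T[:3,3],o["contact_force"],o["qvel"].max(),o["clock"])
c=np.array([np.cos(YAW),np.sin(YAW)])
for s in (0,.065): print(s,proj([*(np.array(AX['M'])+(.105+s)*c),.0875],T))
```

```text
[None, (np.float64(-0.914), np.int32(114), array([304.8, 120.9]), array([287.7, 145.1])), (np.float64(1.815), np.int32(106), array([306.9, 260.2]), array([312.6, 237.1]))] [ 0.48371538 -0.00712482  0.36515518] [0.33004619 0.37567817 0.18957749] 0.022189498456743447 16.75
0 [454.7790609  121.62540633]
0.065 [548.07226289 121.07644918]
```

View pics/w8.png

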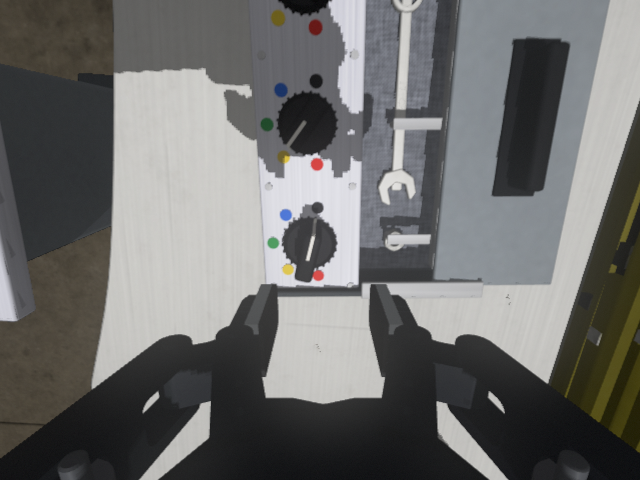

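The cover is open: the rib top is at ≈(545,118), against a predicted (548,121) at 65 mm. Middle dial reads −0.91 and right 1.82. The arm is clear, so I'm handing in.

```bash
python3 -c "
from bench import *
print(hand_in())"
```

```text
the job is handed in; nothing more can be done
None
```

I turned the dials to the code, slid the cover by its rib back to its stop, released it, backed the arm clear and handed in at about 17 s. No verdict was reported.

- **Dials:** my last readings were left (blue) 0.91, middle (yellow) −0.91 and right (black) 1.82 rad. The left dial was out of view in the final picture. Its reading is from just before the slide, and nothing touched it afterwards.
- **Cover:** the gripper travelled about 65 mm and met the stop at about 7 N. The rib in the final picture sits within a few pixels of where a fully open cover puts it.
- **Forces and surroundings:** the end-of-move readings stayed within about 13 N. The arm stayed over the case or well above the worktop. I took no final picture of the loose tools.
- **Readings that disagreed:**
  - The automatic pointer reading picked up the wrong feature a few times: the left dial in the first view, and other dials where they were half hidden, at the frame edge or had the white line cut short. I used a clearer view in each case.
  - A few dots half hidden by the dials came out up to 15 mm too high. The clear ones were within about 4 mm of the deck height.

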